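Load the hygiene swabs into the desk incubator

ROBOT

A 6-joint arm with a two-finger parallel gripper is mounted at the origin on the work surface. World frame = base frame: x ahead of the robot, y to its left, z up, the work surface at z = 0. Lengths are in m, angles in rad, forces in N, time in s.
With the tool pointing down it reaches from about 0.35 to 0.775 m from the base axis. Payload 7.3 kg.
Tool frame: the origin (TCP) lies at the centre of the arm's flange, where the gripper is bolted on; the fingertips stand 178 mm ahead of it and the grasp point (between the pads) lies 159 mm ahead of it; z points along the fingers, y is the line along which they close (so a half turn about z gives the same grasp; the last joint's range is limited). The gripper opens to 92 mm and grips with 3 to 60 N. Pads are 19 mm wide; open, the fingers measure 130 mm over their backs; the gripper's body (75 mm by 190 mm) begins 47 mm behind the grasp point.
Start: joints at [1.06, 0.342, 1.524, -0, 1.275, -0.146], TCP at [0.187, 0.49, 0.405] pointing down, gripper open.
Joint ranges: [-2.53, 2.53], [-0.77, 2.02], [0.04, 2.7], [-1, 4.14], [0.28, 2.66], [-3.11, 3.11]. Speed limits (rad/s): [2.57, 2.57, 3.14, 3.14, 3.14, 3.14].

INTERFACE

Orientations are given as [roll, pitch, yaw] about the fixed x, y, z axes, in that order (R = Rz(yaw) Ry(pitch) Rx(roll)).
In Python, from cell import telemetry, vision, ticket gives the robot as it stands.
- The arm moves only by the shell command python3 -m crank 'ROWS' [FORCE]. ROWS is JSON, a list of rows, each a list of 5 numbers: the gripper command: -1 is shut, 1 is fully open, values between are in proportion, then the shift along the tool's x, y, z in mm, then the turn about the tool's z in rad. In form: [[fingers, dx, dy, dz, roll], ...]. A call has 1 to 12 rows; each row is the pose to reach, as a shift and turn from the pose commanded when the call began, along the tool's axes at that moment; what a row does not reach only later rows make up. A row lasts 1/12 s, in which the tool goes at most 41.7 mm and 7.16 degrees, less where a joint would pass 70% of its speed; a pose out of reach is approached as far as the arm can. A call with a gripper value outside its range is refused whole. The fingers move at their own pace and stop on an object; FORCE is the grip in N (left out, the last holds). Time passes only in rows, so rows that repeat a pose let the fingers close. It gives the time, the measured TCP pose, the force, the opening and the grip force at its end, in the units of the state.
- telemetry.observe(): the state, without advancing time (a new reading comes with each control period).
- vision.read_camera(name): name is "scene" or "top" or "wrist"; returns (picture, depth): 480x640x3 uint8, red, green, blue; 480x640 float32, m along the optical axis (not along the pixel's ray), 0 where there is no reading.
- vision.get_calibration(name): a dict with "camera_matrix" (3x3 intrinsics, pixels), "dist" ([k1, k2, p1, p2, k3] as OpenCV has them; the pictures are not rectified), "rvec" (rotation vector, rad) and "tvec" (3), from world to camera coordinates, as OpenCV has them. Camera axes: x right, y down, z forward; pixel columns grow to the right and rows downward; lengths in m; the calibration is good to about 2 mm. A picture is of the moment at which its call begins: read the wrist's pose just before it. get_calibration takes no time and is no camera call; for the wrist camera it gives the pose at the moment of the call.
- ticket.hand_in(): hands the job in; it is judged then, once.
The state is a dict: "time": time; "qpos": joint angles; "qvel": joint speeds; "joint_efforts": joint torques, N m; "tool_pos": TCP position; "tool_rot": TCP orientation; "contact_force": force on the tool from outside, world axes, zero at the start; "torque": the same for the moment, N m; "opening": finger opening in m; "grip_force": force on a finger pad.
Only numpy, scipy, OpenCV 4.12 (cv2) and the standard library are available. Lean on these libraries where they do the work, as an engineer would, in place of code of your own. Each camera call takes 0.05 s, during which the arm holds its last target. There are 200 camera calls.

TASK

Open the incubator's hood by pressing its black tab down while sliding the hood all the way along its rails, then move every swab from the loose rack into the incubator, one to each well and pushed down firmly until its grip rests on the deck. Then press the tab again and slide the hood fully shut over the swabs, so that the tab springs back up and locks. Leave the mug, the pen pot and the stapler where they are.

Things in the scene. Friction and masses are not known exactly. Their poses are not given: they have to be found in the camera images.
- incubator: Fixed white desk incubator, 310 mm long (y) and 137 mm wide (x -57 to +80 mm). Flat deck 90 mm wide (x -45 to +45 mm), 78 mm above the underside. Origin: centre of the deck, at the underside (desk level); z up. Four vial wells in a row along y at x = 0, y = -130, -97, -64, -31 mm. The +y half of the deck is plain: there the hood parks.
- cover (a joint): Grey hood (tunnel 104 x 150 mm, roof top at 138, roof underside at 134 mm above the desk; -y end open), slides along the incubator's +y: 0 = shut over the wells (y -150 to 0 mm), 0.15 m = fully open (y 0 to 150 mm). Needs about 2 N. The tab must be held down for the first 60 mm of opening and the last 60 mm of closing, else a tooth on the tab blocks the hood.
- tab (a joint): Release tab on the middle of the hood's roof, rides with the hood: 0 = up (sprung), 0.007 m = fully down. Starts to give at 4.5 N, fully down at 9 N, springs back when let go; more than 5 mm down frees the hood.
- tab_grip (a point): Centre of the top edge of the tab's black grip fin: 12 mm thick (incubator's x), 44 mm long (y), 30 mm high, standing on a plate 44 x 56 mm whose top is 30 mm below this point. 180 mm above the desk when the tab is up. Can be pinched from above across its thickness, pressed down and slid along.
- rack: Loose aluminium block 170 (x) x 70 (y) x 78 mm high, 0.9 kg, origin under its centre. Four holes in a row along x at x = -54, -18, 18, 54 mm, each 13 mm wide and 74 mm deep; the swabs stand loosely in some of them. It may get knocked aside on the desk, with its swabs.
- well1 (a point): Centre of the mouth of vial well 1, on the deck 78 mm above the desk (y = -130 mm in the incubator's frame). 13 mm wide, 74 mm deep, mouth chamfered by 2 mm. 24 mm down two spring pads pinch the stem: a swab does not fall in, it must be pushed, with about 6 to 12 N.
- well2 (a point): Centre of the mouth of vial well 2, on the deck 78 mm above the desk (y = -97 mm in the incubator's frame). 13 mm wide, 74 mm deep, mouth chamfered by 2 mm. 24 mm down two spring pads pinch the stem: a swab does not fall in, it must be pushed, with about 6 to 12 N.
- well3 (a point): Centre of the mouth of vial well 3, on the deck 78 mm above the desk (y = -64 mm in the incubator's frame). 13 mm wide, 74 mm deep, mouth chamfered by 2 mm. 24 mm down two spring pads pinch the stem: a swab does not fall in, it must be pushed, with about 6 to 12 N.
- well4 (a point): Centre of the mouth of vial well 4, on the deck 78 mm above the desk (y = -31 mm in the incubator's frame). 13 mm wide, 74 mm deep, mouth chamfered by 2 mm. 24 mm down two spring pads pinch the stem: a swab does not fall in, it must be pushed, with about 6 to 12 N.
- swab1: A swab, 116 mm long, 30 g: round stem 8 mm across, 70 mm long, round tip, below a grey cylindrical grip with black bands, 22 mm across, 46 mm long. Origin at the stem's tip, z along the swab; the grip's underside is at 70 mm, its top at 116 mm. The grip's underside rests on the rack or the deck when fully down (origin then 8 mm above the desk). May be absent.
- swab2: A swab, 116 mm long, 30 g: round stem 8 mm across, 70 mm long, round tip, below a grey cylindrical grip with black bands, 22 mm across, 46 mm long. Origin at the stem's tip, z along the swab; the grip's underside is at 70 mm, its top at 116 mm. The grip's underside rests on the rack or the deck when fully down (origin then 8 mm above the desk). May be absent.
- swab3: A swab, 116 mm long, 30 g: round stem 8 mm across, 70 mm long, round tip, below a grey cylindrical grip with black bands, 22 mm across, 46 mm long. Origin at the stem's tip, z along the swab; the grip's underside is at 70 mm, its top at 116 mm. The grip's underside rests on the rack or the deck when fully down (origin then 8 mm above the desk). May be absent.
- swab4: A swab, 116 mm long, 30 g: round stem 8 mm across, 70 mm long, round tip, below a grey cylindrical grip with black bands, 22 mm across, 46 mm long. Origin at the stem's tip, z along the swab; the grip's underside is at 70 mm, its top at 116 mm. The grip's underside rests on the rack or the deck when fully down (origin then 8 mm above the desk). May be absent.
- mug: White mug, 80 mm across, 90 mm high, origin under its centre. Bystander.
- pen_pot: Dark round pen pot, 76 mm across, 100 mm high (pens to 155 mm), origin under its centre. Bystander.
- stapler: Black stapler, 150 mm long (x), 36 mm wide, about 55 mm high, origin under its centre. Bystander.

How it is judged:
By the outcome, as a careful person would: the job done as asked, in the order asked, and still so for the second after the job is handed in, with the robot touching nothing.
Of swab1, swab2, swab3, swab4 only 2 to 4 are there at a start; the rules pass over those that are not, and their reading is None.
At some moment in a run one of rack may be knocked a few centimetres aside while the robot is not near it.
It also fails if it takes over 210 s, if anything falls off the work surface, if the arm or the gripper's body presses on something with over 40 N, if the wrist force passes 120 N, or if a joint passes its speed limit or range.

## Working session

There is one attempt and no reset: what is moved stays moved. The work goes in short steps, Python scripts to look and compute and a shell command to move; the robot and the scene stay as the last step left them, time stands still between calls to the robot, and variables do not carry over. Pictures are saved under pics/ and viewed, at most 14 in all, crops included, and the job is handed in when it is done.

```bash
ls; mkdir -p pics
cat > h.py <<'E'
import numpy as np, cv2
from cell import telemetry, vision, ticket
def cam(n):
    c=vision.get_calibration(n); p,d=vision.read_camera(n); return p,d,c
def cloud(d,c):
    K=np.array(c["camera_matrix"],float);D=np.array(c["dist"],float)
    v,u=np.mgrid[:480,:640]; uv=np.stack([u,v],-1).reshape(-1,1,2).astype(np.float64)
    n=cv2.undistortPoints(uv,K,D).reshape(480,640,2)
    P=np.dstack([n,np.ones((480,640))])*d[...,None]
    R=cv2.Rodrigues(np.array(c["rvec"],float))[0]; t=np.array(c["tvec"],float).ravel()
    return (P-t)@R
def ray(uv,c,z):
    K=np.array(c["camera_matrix"],float);D=np.array(c["dist"],float)
    n=cv2.undistortPoints(np.array(uv,float).reshape(-1,1,2),K,D).reshape(-1,2)
    R=cv2.Rodrigues(np.array(c["rvec"],float))[0]; t=np.array(c["tvec"],float).ravel()
    o=-R.T@t; d=np.c_[n,np.ones(len(n))]@R
    return o+d*((z-o[2])/d[:,2])[:,None]
def save(n,p): cv2.imwrite(f"pics/{n}.png",p[...,::-1])
E
python3 - <<'E'
from h import *
for n in("top","scene"):
    p,d,c=cam(n); save(n+"0",p); np.savez(n+"0.npz",p=p,d=d,X=cloud(d,c))
    R=cv2.Rodrigues(np.array(c["rvec"],float))[0]; print(n,-R.T@np.ravel(c["tvec"]),R[2])
print(telemetry.observe())
E
```

```text
pics
top [0.36280713 0.04602315 1.02745864] [ 0.20926336  0.00135283 -0.97785838]
scene [ 1.22033298 -0.41804112  0.85013156] [-0.6158158   0.41915685 -0.66714199]
{'time': 0.1, 'qpos': array([ 1.06001639e+00,  3.42651299e-01,  1.52490537e+00,  2.58761466e-05,
        1.27537246e+00, -1.46030043e-01]), 'qvel': array([-7.54891286e-04, -4.17580766e-03, -2.87916364e-03, -1.82044341e-03,
       -8.90678893e-05,  1.39759051e-03]), 'joint_efforts': array([ 4.17209094e-04, -4.32007992e+01, -2.44694692e+01,  7.17359595e-02,
        5.26283006e-02, -6.23752817e-05]), 'tool_pos': array([0.18721135, 0.49036719, 0.40412082]), 'tool_rot': array([-3.14027400e+00, -2.18955306e-04,  2.77683507e+00]), 'contact_force': array([-0.91670101,  0.34218549, -0.49988537]), 'torque': array([-0.03289068, -0.00315389,  0.02726264]), 'grip_force': 0.0, 'opening': 0.09156043784027056}
```

View pics/top0.png

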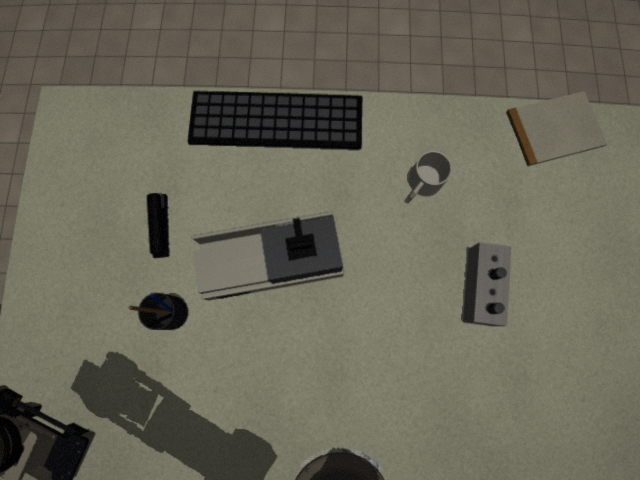

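View pics/scene0.png

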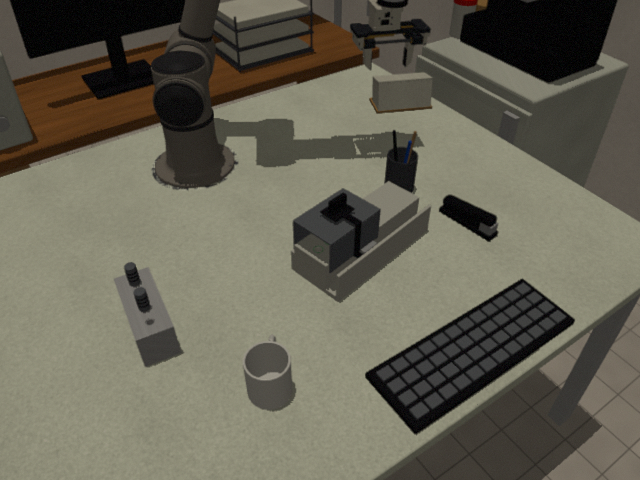

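Two swabs stand in the rack (top view ~(499,272) and (496,308)); the incubator's hood covers (305,248) with its fin near (300,245), the mug is at (430,172), and the pot and stapler are left of the incubator.

```bash
python3 - <<'E'
from h import *
T=np.load("top0.npz");X=T["X"];S=np.load("scene0.npz");XS=S["X"]
c=vision.get_calibration("top")
def box(m,X,name):
    q=X[m]; r=cv2.minAreaRect((q[:,:2]*1000).astype(np.float32)); print(name,m.sum(),"c",np.round(r[0],1),"size",np.round(r[1],1),"ang",round(r[2],2),"med",np.round(np.median(q,0)*1000,1))
v,u=np.mgrid[:480,:640]
reg=lambda a,b,e,f:(u>=a)&(u<b)&(v>=e)&(v<f)
inc=reg(185,350,205,305)
z=X[...,2]
print("desk z",np.median(z[reg(380,450,300,400)]))
box(inc&(z>.131)&(z<.142)&(u>255),X,"roof")
box(inc&(z>.170)&(z<.19),X,"fin")
box(inc&(z>.145)&(z<.165),X,"plate")
box(inc&(z>.071)&(z<.085),X,"deck")
rk=reg(455,520,235,335)
box(rk&(z>.071)&(z<.085),X,"rack")
for n,r in(("sA",reg(485,512,262,284)),("sB",reg(482,510,298,318))): box(r&(z>.117)&(z<.13),X,n)
# hood full outline by ray: roof grey color contours
E
python3 - <<'E'
import cv2
p=cv2.imread("pics/top0.png")
a=cv2.resize(p[205:305,185:350],None,fx=4,fy=4,interpolation=2); b=cv2.resize(p[235:335,460:520],None,fx=4,fy=4,interpolation=2)
a=a[:, :560]
o=cv2.hconcat([cv2.convertScaleAbs(a,alpha=1.8),cv2.convertScaleAbs(b,alpha=1.8)]);cv2.imwrite("pics/crop0.png",o);print(o.shape)
E
```

```text
desk z -1.8461696884076783e-05
roof 3164 c [521.4  96.8] size [104.8 150.2] ang 12.25 med [516.2  93.3 137.9]
fin 157 c [521.1  96.7] size [12.2 43.6] ang 12.2 med [520.6  97.1 179.6]
plate 590 c [539.  100.5] size [79.9 55.7] ang 12.38 med [525.5 100.7 149.9]
deck 3579 c [518.8 173.2] size [132.5 310.8] ang 12.16 med [494.  241.8  77.5]
rack 2315 c [ 468.3 -309.2] size [ 72.8 171.6] ang 84.62 med [ 466.5 -304.6   77.8]
sA 99 c [ 485.4 -309.7] size [20.6 21.5] ang 40.63 med [ 485.2 -309.2  123.5]
sB 97 c [ 414.1 -302.4] size [18.1 22.4] ang 0.34 med [ 414.9 -302.6  123.8]
(400, 800, 3)
```

View pics/crop0.png

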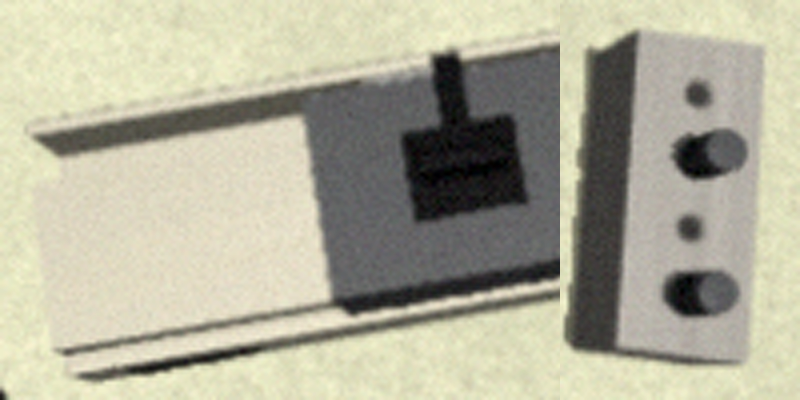

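```bash
cat >> h.py <<'E'
from scipy.spatial.transform import Rotation as Rot
def tog(x,y,ztip,yaw=None):
    "shift to bring fingertips to x,y,ztip (mm), yaw deg (mod 180)"
    s=telemetry.observe(); R=Rot.from_euler("xyz",s["tool_rot"]).as_matrix()
    tgt=np.array([x,y,ztip+178]); d=R.T@(tgt-1000*s["tool_pos"])
    r=0
    if yaw is not None: r=-((yaw-np.degrees(s["tool_rot"][2])+90)%180-90)
    print("t",round(s["time"],2),"pos",np.round(s["tool_pos"]*1000,1),"yaw",round(np.degrees(s["tool_rot"][2]),2),"F",np.round(s["contact_force"],1),"open",round(s["opening"]*1000,1),"grip",s["grip_force"],"-> d",np.round(d,1),"roll",round(np.radians(r),4),"q",np.round(s["qpos"],2))
A=np.radians(12.2);ex=np.array([np.cos(A),np.sin(A)]);ey=np.array([-np.sin(A),np.cos(A)]);O=np.array([505.3,170.0])
E
python3 -c "
from h import *
tog(521.1,96.7,210,102.2)"
```

```text
t 0.1 pos [187.2 490.4 404.1] yaw 159.1 F [-0.9  0.3 -0.5] open 91.6 grip 0.0 -> d [-452.4 -248.6   16.3] roll 0.9931 q [ 1.06  0.34  1.52  0.    1.28 -0.15]
```

```bash
python3 -m crank '[[0,-452.4,-248.6,0,0.993],[0,-452.4,-248.6,0,0.993],[0,-452.4,-248.6,0,0.993],[0,-452.4,-248.6,0,0.993],[0,-452.4,-248.6,0,0.993],[0,-452.4,-248.6,0,0.993],[0,-452.4,-248.6,0,0.993],[0,-452.4,-248.6,0,0.993],[0,-452.4,-248.6,0,0.993],[0,-452.4,-248.6,0,0.993],[0,-452.4,-248.6,0,0.993],[0,-452.4,-248.6,0,0.993]]' 30; python3 -c "
from h import *
tog(521.1,96.7,155,102.2)"
```

```text
time: 1.1
tool_pos: [0.5116, 0.1072, 0.4045]
tool_rot: [-3.141, -0.0, 1.784]
contact_force: [1.2, 0.4, -0.3]
opening: 0.046
grip_force: 0.0
t 1.1 pos [511.6 107.2 404.5] yaw 102.19 F [ 1.2  0.4 -0.3] open 46.0 grip 0.0 -> d [-12.3   7.1  71.5] roll -0.0002 q [ 0.06  0.34  1.53  0.    1.27 -0.15]
```

```bash
python3 -m crank '[[0,0,0,0,0],[0,0,0,0,0],[0,0,0,0,0]]'; python3 -c "
from h import *
tog(521.1,96.7,155,102.2)
p,d,c=cam('wrist'); save('w1',p); np.savez('w1.npz',p=p,d=d,X=cloud(d,c))"
```

```text
time: 1.35
tool_pos: [0.5104, 0.1092, 0.4042]
tool_rot: [-3.14, -0.001, 1.783]
contact_force: [-0.4, 1.5, 0.3]
opening: 0.046
grip_force: 0.0
t 1.35 pos [510.4 109.2 404.2] yaw 102.16 F [-0.4  1.5  0.3] open 46.0 grip 0.0 -> d [-14.5   7.9  71.1] roll -0.0007 q [ 0.06  0.34  1.53  0.    1.27 -0.15]
```

View pics/w1.png

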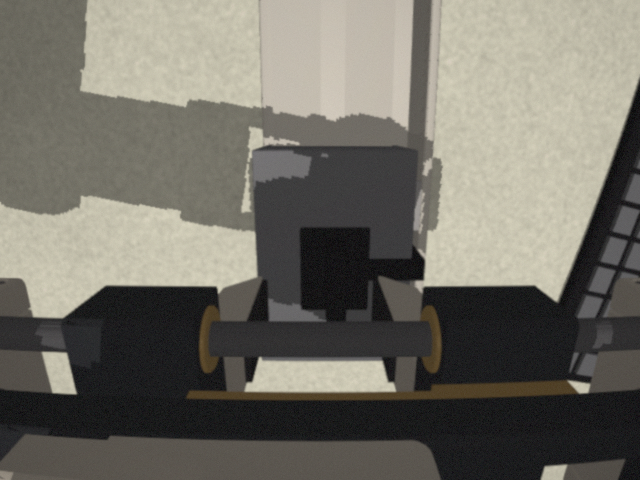

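The wrist view shows the hood square to the gripper, with the plate at (335,268) and the fin partly hidden by the fingers at (337,315).

```bash
python3 -m crank '[[0,-14.5,7.9,20,0],[0,-14.5,7.9,50,0],[0,-14.5,7.9,70,0],[0,-14.5,7.9,70,0],[0,-14.5,7.9,70,0],[-1,-14.5,7.9,70,0],[-1,-14.5,7.9,70,0],[-1,-14.5,7.9,70,0],[-1,-14.5,7.9,70,0],[-1,-14.5,7.9,70,0]]' 40; python3 -c "
from h import *
tog(521.1,96.7,155,102.2)"
```

```text
time: 2.23
tool_pos: [0.5216, 0.0967, 0.3354]
tool_rot: [3.14, 0.0, 1.784]
contact_force: [-0.3, -0.6, 0.2]
opening: 0.0173
grip_force: 0.0
t 2.23 pos [521.6  96.7 335.4] yaw 102.21 F [-0.3 -0.6  0.2] open 17.3 grip 0.0 -> d [ 0.1 -0.5  2.4] roll 0.0002 q [ 0.04  0.42  1.61  0.    1.11 -0.17]
```

Close fully, then press 9 mm (fingers still pinching).

```bash
python3 -m crank '[[-1,0,0,0,0],[-1,0,0,0,0],[-1,0,0,0,0],[-1,0,0,0,0],[-1,0,0,3,0],[-1,0,0,6,0],[-1,0,0,9,0],[-1,0,0,9,0],[-1,0,0,9,0]]' 40; python3 -c "
from h import *
tog(*(O+ey*75),155,102.2)"
```

```text
time: 2.98
tool_pos: [0.5217, 0.0967, 0.3281]
tool_rot: [3.138, 0.0, 1.784]
contact_force: [-2.5, 0.3, 17.5]
opening: 0.0115
grip_force: 40.0
t 2.98 pos [521.7  96.7 328.1] yaw 102.21 F [-2.5  0.3 17.5] open 11.5 grip 40.02765476703644 -> d [150.1  -0.5  -5. ] roll 0.0001 q [ 0.04  0.43  1.62  0.    1.09 -0.17]
```

```bash
python3 -m crank '[[-1,6,0,9,0],[-1,18,0,9,0],[-1,32,0,9,0],[-1,48,0,9,0],[-1,64,0,9,0],[-1,80,0,9,0],[-1,96,0,9,0],[-1,112,0,9,0],[-1,126,0,9,0],[-1,138,0,9,0],[-1,147,0,9,0],[-1,151,0,9,0]]' 40; python3 -m crank '[[-1,1,0,0,0],[-1,1,0,0,0],[-1,1,0,0,0]]';python3 -c "
from h import *
tog(*(O+ey*75),155,102.2)"
```

```text
time: 3.98
tool_pos: [0.4896, 0.2448, 0.3212]
tool_rot: [3.136, 0.002, 1.785]
contact_force: [-3.5, -17.4, 33.7]
opening: 0.0119
grip_force: 40.1
time: 4.23
tool_pos: [0.4898, 0.2444, 0.3212]
tool_rot: [3.137, 0.002, 1.784]
contact_force: [-6.1, -8.6, 32.8]
opening: 0.0117
grip_force: 40.1
t 4.23 pos [489.8 244.4 321.2] yaw 102.23 F [-6.1 -8.6 32.8] open 11.7 grip 40.05571246147156 -> d [ -1.1  -0.5 -11.8] roll 0.0005 q [ 0.32  0.46  1.59 -0.    1.09  0.11]
```

```bash
python3 -m crank '[[-1,-1,0,-8,0],[-1,-1,0,-15,0],[-0.2,-1,0,-15,0],[-0.2,-1,0,-15,0],[-0.2,-1,0,-15,0],[-0.2,-1,0,-15,0],[-0.2,-1,0,-40,0],[-0.2,-1,0,-75,0],[-0.2,-1,0,-90,0],[-0.2,-1,0,-90,0],[-0.2,-1,0,-90,0]]' 40; python3 -c "
from h import *
p,d,c=cam('top'); save('top1',p); X=cloud(d,c); np.savez('top1.npz',p=p,d=d,X=X)
v,u=np.mgrid[:480,:640];z=X[...,2]
def box(m,name):
    q=X[m]; r=cv2.minAreaRect((q[:,:2]*1000).astype(np.float32)); print(name,m.sum(),'c',np.round(r[0],1),'size',np.round(r[1],1),'ang',round(r[2],2))
box((u>440)&(u<560)&(v>200)&(v<360)&(z>.071)&(z<.085),'rack')
m=((u>440)&(u<560)&(v>200)&(v<360)&(z>.117)&(z<.13)).astype(np.uint8)
n,l=cv2.connectedComponents(m)
for i in range(1,n):
    if (l==i).sum()>20: box(l==i,'sw')
tog(414.5,-302.5,210,84.6)"
```

```text
time: 5.15
tool_pos: [0.4894, 0.2443, 0.4073]
tool_rot: [3.14, -0.0, 1.784]
contact_force: [1.0, 0.5, -0.3]
opening: 0.0365
grip_force: 0.0
rack 2335 c [ 468.3 -309.4] size [ 72.3 171.2] ang 84.4
sw 101 c [ 485.2 -309.5] size [21.  21.6] ang 11.67
sw 98 c [ 414.1 -302.8] size [18.  21.9] ang 1.22
t 5.2 pos [489.2 244.2 406.1] yaw 102.21 F [0.1 0.1 0.3] open 36.9 grip 0.0 -> d [-518.5 -188.7   18.3] roll 0.3074 q [0.32 0.38 1.46 0.   1.3  0.11]
```

View pics/top1.png

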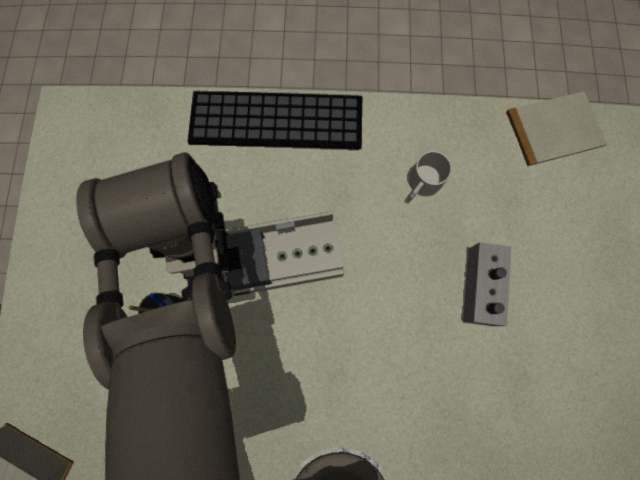

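Hood is open and the four wells are visible at about (282–328, 256–248); the rack hasn't moved.

```bash
python3 -m crank '[[-0.2,-41,-15,0,0.1],[-0.2,-82,-30,0,0.2],[-0.2,-123,-45,0,0.3],[-0.2,-163,-60,0,0.307],[-0.2,-203,-74,0,0.307],[-0.2,-242,-88,0,0.307],[-0.2,-281,-102,0,0.307],[-0.2,-320,-116,0,0.307],[-0.2,-359,-131,0,0.307],[-0.2,-398,-145,0,0.307],[-0.2,-437,-159,0,0.307],[-0.2,-470,-171,0,0.307]]'; python3 -m crank '[[-0.2,-15,-6,0,0],[-0.2,-15,-6,0,0],[-0.2,-15,-6,0,0]]';  python3 -c "
from h import *
tog(414.4,-303,84,84.6)
p,d,c=cam('top'); X=cloud(d,c); v,u=np.mgrid[:480,:640];z=X[...,2]
w=(u>262)&(u<350)&(v>232)&(v<272); g=cv2.cvtColor(p,cv2.COLOR_RGB2GRAY)
save('wells',cv2.resize(p[215:300,180:350],None,fx=4,fy=4))
m=(w&(g<110)).astype(np.uint8); n,l,st,ce=cv2.connectedComponentsWithStats(m)
for i in range(1,n):
    if st[i,4]>10: print(st[i],ce[i],ray(ce[i],c,.078)*1000)
for y in(-130,-97,-64,-31): print(O+ey*y)
"
```

```text
time: 6.2
tool_pos: [0.4208, -0.2529, 0.4051]
tool_rot: [-3.139, -0.002, 1.477]
contact_force: [1.6, 0.3, -0.6]
opening: 0.0371
grip_force: 0.0
time: 6.45
tool_pos: [0.4139, -0.2659, 0.405]
tool_rot: [-3.139, -0.003, 1.474]
contact_force: [-0.0, 1.0, 0.4]
opening: 0.037
grip_force: 0.0
t 6.45 pos [ 413.9 -265.9  405. ] yaw 84.48 F [-0.   1.   0.4] open 37.0 grip 0.0 -> d [-37.2   4.5 142.9] roll -0.0022 q [-0.73  0.28  1.61  0.    1.25 -0.63]
[263 233   6  39 122] [264.43442623 257.        ] [[507.457578   175.20288061  78.        ]]
[323 244  10   9  72] [327.47222222 247.73611111] [[531.9119501   42.68304292  78.        ]]
[308 246  10  10  74] [312.2972973  250.43243243] [[525.01883711  74.62493078  78.        ]]
[292 248  10  10  78] [296.84615385 252.85897436] [[518.69356154 107.10170007  78.        ]]
[277 252  10   9  75] [281.56       256.06666667] [[510.71538367 139.08984889  78.        ]]
[317 267  26   5  51] [330.76470588 269.43137255] [[485.88798096  34.27411572  78.        ]]
[532.77222354  42.93593374]
[525.79850526  75.19065825]
[518.82478697 107.44538277]
[511.85106869 139.70010728]
```

View pics/wells.png

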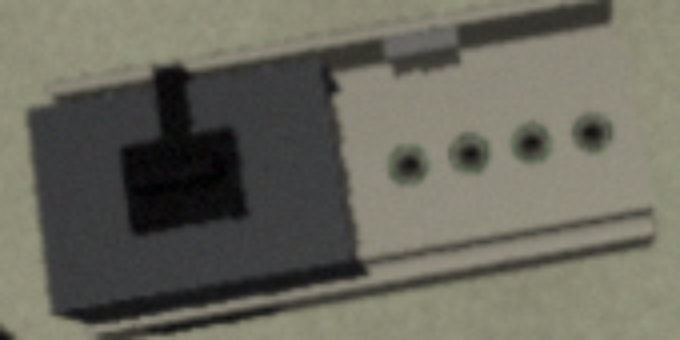

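The crop shows the hood fully back and the four wells at (408,163), (469,153), (531,143), (592,132), agreeing with my frame to 1 mm.

```bash
python3 -m crank '[[-0.2,-20,2,0,0],[-0.2,-37,4.5,0,0],[-0.2,-37,4.5,25,0],[-0.2,-37,4.5,60,0],[-0.2,-37,4.5,95,0],[-0.2,-37,4.5,125,0],[-0.2,-37,4.5,140,0],[-0.2,-37,4.5,143,0],[-0.2,-37,4.5,143,0],[-0.2,-37,4.5,143,0],[-0.2,-37,4.5,143,0]]' 30; python3 -c "
from h import *
tog(414.4,-303,84,84.6)"
```

```text
time: 7.42
tool_pos: [0.4161, -0.3026, 0.2652]
tool_rot: [3.139, 0.002, 1.478]
contact_force: [0.1, -0.2, 0.1]
opening: 0.0368
grip_force: 0.0
t 7.42 pos [ 416.1 -302.6  265.2] yaw 84.66 F [ 0.1 -0.2  0.1] open 36.8 grip 0.0 -> d [-0.6 -1.7  3.2] roll 0.0011 q [-0.78  0.48  1.74  0.    0.92 -0.68]
```

```bash
python3 -m crank '[[-0.2,-0.5,-1.5,2,0],[-0.2,-0.5,-1.5,2,0],[-1,-0.5,-1.5,2,0],[-1,-0.5,-1.5,2,0],[-1,-0.5,-1.5,2,0],[-1,-0.5,-1.5,2,0],[-1,-0.5,-1.5,2,0],[-1,-0.5,-1.5,2,0]]' 40; python3 -m crank '[[-1,0,0,-10,0],[-1,0,0,-30,0],[-1,0,0,-60,0],[-1,0,0,-90,0],[-1,0,0,-115,0],[-1,0,0,-130,0],[-1,0,0,-130,0],[-1,0,0,-130,0]]'; python3 -c "
from h import *
tog(532.3,42.8,210,102.2)"
```

```text
time: 8.08
tool_pos: [0.414, -0.3032, 0.2619]
tool_rot: [3.141, 0.0, 1.477]
contact_force: [-0.6, 0.5, 3.4]
opening: 0.0215
grip_force: 40.0
time: 8.75
tool_pos: [0.4138, -0.303, 0.3924]
tool_rot: [3.14, 0.001, 1.477]
contact_force: [-0.1, 0.2, -0.9]
opening: 0.0216
grip_force: 40.0
t 8.75 pos [ 413.8 -303.   392.4] yaw 84.61 F [-0.1  0.2 -0.9] open 21.6 grip 39.9998939037323 -> d [355.4  85.5   4.1] roll -0.3069 q [-0.78  0.33  1.58  0.    1.23 -0.69]
```

```bash
python3 -m crank '[[-1,25,6,0,-0.05],[-1,60,14.5,0,-0.12],[-1,98,23.5,0,-0.2],[-1,136,33,0,-0.307],[-1,175,42,0,-0.307],[-1,214,51.5,0,-0.307],[-1,253,61,0,-0.307],[-1,290,70,0,-0.307],[-1,322,77.5,0,-0.307],[-1,345,83,0,-0.307],[-1,355,85.5,0,-0.307],[-1,355,85.5,0,-0.307]]'; python3 -m crank '[[-1,0,0,0,0],[-1,0,0,0,0],[-1,0,0,0,0]]';  python3 -c "
from h import *
tog(532.3,42.8,160,102.2)
p,d,c=cam('scene'); save('s2',p[150:330,250:460].repeat(3,0).repeat(3,1))"
```

```text
time: 9.75
tool_pos: [0.5325, 0.0441, 0.3901]
tool_rot: [-3.139, -0.001, 1.787]
contact_force: [-0.7, 0.2, -1.0]
opening: 0.0213
grip_force: 40.0
time: 10.0
tool_pos: [0.5321, 0.0409, 0.3915]
tool_rot: [-3.141, 0.0, 1.782]
contact_force: [-0.5, -0.3, -0.5]
opening: 0.0216
grip_force: 40.0
t 10.0 pos [532.1  40.9 391.5] yaw 102.1 F [-0.5 -0.3 -0.5] open 21.6 grip 39.99977946281433 -> d [ 1.8  0.6 53.4] roll -0.0018 q [-0.07  0.37  1.52 -0.    1.25 -0.28]
```

View pics/s2.png

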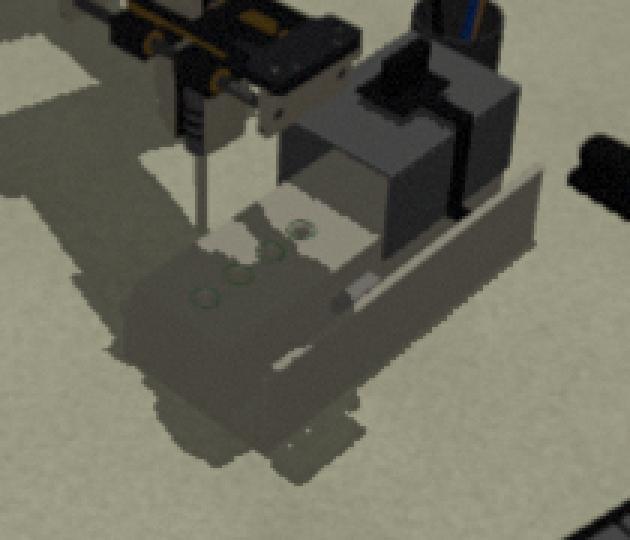

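The swab hangs straight from the gripper, stem at (201,195), above well 1 at (205,297) in the crop.

```bash
python3 -m crank '[[-1,1.5,0.5,0,0],[-1,1.5,0.5,20,0],[-1,1.5,0.5,40,0],[-1,1.5,0.5,55,0],[-1,1.5,0.5,63,0],[-1,1.5,0.5,70,0],[-1,1.5,0.5,74,0],[-1,1.5,0.5,74,0]]'; python3 -c "
from h import *
tog(532.3,42.8,84,102.2)
X=np.load('top0.npz')['X'].reshape(-1,3)*1000; L=(X[:,:2]-O); a=L@ex;b=L@ey
for lo,hi in((-60,-45),(46,56),(58,79)):
    m=(a>lo)&(a<hi)&(b>-150)&(b<150); print(lo,hi,np.percentile(X[m,2],[5,50,95,99]))
m=(a>56)&(a<80)&(b>20)&(b<150);print(np.percentile(X[m,2],[50,95,99]))
"
```

```text
time: 10.72
tool_pos: [0.5326, 0.0437, 0.3174]
tool_rot: [-3.141, -0.0, 1.783]
contact_force: [-0.0, 0.9, -0.3]
opening: 0.0212
grip_force: 40.0
t 10.72 pos [532.6  43.7 317.4] yaw 102.18 F [-0.   0.9 -0.3] open 21.2 grip 39.99993860721588 -> d [-0.9 -0.4 55.4] roll -0.0003 q [-0.06  0.44  1.62  0.    1.07 -0.27]
-60 -45 [-1.38824012e-02  5.52117897e+01  1.38628585e+02  1.40748732e+02]
46 56 [135.22963467 138.00220979 150.19104064 151.86712916]
58 79 [10.22010531 58.24601563 75.74447716 77.35677489]
[36.87285456 75.11657648 76.80398077]
```

```bash
python3 -m crank '[[-1,-0.8,-0.4,5,0],[-1,-0.8,-0.4,11,0],[-1,-0.8,-0.4,17,0],[-1,-0.8,-0.4,23,0],[-1,-0.8,-0.4,29,0],[-1,-0.8,-0.4,35,0],[-1,-0.8,-0.4,41,0],[-1,-0.8,-0.4,47,0],[-1,-0.8,-0.4,52,0],[-1,-0.8,-0.4,55,0],[-1,-0.8,-0.4,57,0],[-1,-0.8,-0.4,57,0]]'; python3 -c "
from h import *
tog(532.3,42.8,84,102.2)"
```

```text
time: 11.72
tool_pos: [0.5326, 0.0431, 0.2619]
tool_rot: [3.14, 0.0, 1.784]
contact_force: [-1.7, 1.5, 10.3]
opening: 0.0215
grip_force: 40.0
t 11.72 pos [532.6  43.1 261.9] yaw 102.21 F [-1.7  1.5 10.3] open 21.5 grip 40.00185549259186 -> d [-0.3 -0.4 -0.1] roll 0.0001 q [-0.06  0.52  1.69  0.    0.94 -0.28]
```

```bash
python3 -m crank '[[-1,0,0,2,0],[-1,0,0,4,0],[-1,0,0,4,0],[-1,0,0,4,0]]'; python3 -m crank '[[-1,0,0,-4,0],[-0.3,0,0,-4,0],[-0.3,0,0,-4,0],[-0.3,0,0,-4,0],[-0.3,0,0,-4,0],[-0.3,0,0,-20,0],[-0.3,0,0,-50,0],[-0.3,0,0,-85,0],[-0.3,0,0,-120,0],[-0.3,0,0,-125,0],[-0.3,0,0,-125,0],[-0.3,0,0,-125,0]]'; python3 -c "
from h import *
tog(485.6,-310,210,84.6)
p,d,c=cam('top'); X=cloud(d,c); v,u=np.mgrid[:480,:640];z=X[...,2]
def box(m,name):
    q=X[m]; r=cv2.minAreaRect((q[:,:2]*1000).astype(np.float32)); print(name,m.sum(),'c',np.round(r[0],1),'size',np.round(r[1],1),'ang',round(r[2],2))
R=(u>440)&(u<600)&(v>200)&(v<380)
box(R&(z>.071)&(z<.085),'rack')
m=(R&(z>.117)&(z<.13)).astype(np.uint8)
n,l=cv2.connectedComponents(m)
for i in range(1,n):
    if (l==i).sum()>20: box(l==i,'sw')
"
```

```text
time: 12.05
tool_pos: [0.5324, 0.0431, 0.2614]
tool_rot: [3.138, 0.001, 1.784]
contact_force: [-11.2, 0.9, 39.1]
opening: 0.0214
grip_force: 40.0
time: 13.05
tool_pos: [0.5321, 0.043, 0.3808]
tool_rot: [-3.14, -0.0, 1.784]
contact_force: [-0.8, -0.1, -0.3]
opening: 0.0325
grip_force: 0.0
t 13.05 pos [532.1  43.  380.8] yaw 102.2 F [-0.8 -0.1 -0.3] open 32.5 grip 0.0 -> d [-335.2 -120.    -7.2] roll 0.3072 q [-0.06  0.38  1.54  0.    1.23 -0.28]
rack 2466 c [ 468.2 -309. ] size [ 72.  171.3] ang 84.46
sw 99 c [ 485.1 -309.1] size [21.2 21. ] ang 40.41
```

First swab seated (39 N at the stop). Now the second.

```bash
python3 -m crank '[[-0.2,-25,-9,0,0.05],[-0.2,-60,-21.5,0,0.15],[-0.2,-98,-35,0,0.25],[-0.2,-136,-49,0,0.307],[-0.2,-174,-62.5,0,0.307],[-0.2,-212,-76,0,0.307],[-0.2,-250,-89.5,0,0.307],[-0.2,-285,-102,0,0.307],[-0.2,-312,-111.5,0,0.307],[-0.2,-328,-117.5,0,0.307],[-0.2,-335,-120,0,0.307],[-0.2,-335,-120,0,0.307]]'; python3 -m crank '[[-0.2,0,0,0,0],[-0.2,0,0,0,0],[-0.2,0,0,0,0]]';  python3 -c "
from h import *
tog(485.4,-309.7,84,84.6)"
```

```text
time: 14.1
tool_pos: [0.4854, -0.3111, 0.3796]
tool_rot: [-3.139, -0.002, 1.475]
contact_force: [-0.2, 0.6, 0.4]
opening: 0.0365
grip_force: 0.0
time: 14.35
tool_pos: [0.4862, -0.3084, 0.3815]
tool_rot: [-3.141, -0.001, 1.479]
contact_force: [0.2, 0.6, -0.7]
opening: 0.0366
grip_force: 0.0
t 14.35 pos [ 486.2 -308.4  381.5] yaw 84.71 F [ 0.2  0.6 -0.7] open 36.6 grip 0.0 -> d [ -1.5  -0.6 119.5] roll 0.002 q [-0.7   0.45  1.42  0.    1.27 -0.61]
```

```bash
python3 -m crank '[[-0.2,-1,-0.5,15,0],[-0.2,-1,-0.5,45,0],[-0.2,-1,-0.5,75,0],[-0.2,-1,-0.5,100,0],[-0.2,-1,-0.5,115,0],[-0.2,-1,-0.5,119.5,0],[-0.2,-1,-0.5,119.5,0],[-0.2,-1,-0.5,119.5,0],[-0.2,-1,-0.5,119.5,0]]' 40; python3 -m crank '[[-1,0,0,0,0],[-1,0,0,0,0],[-1,0,0,0,0],[-1,0,0,0,0],[-1,0,0,0,0],[-1,0,0,0,0]]'; python3 -m crank '[[-1,0,0,-10,0],[-1,0,0,-30,0],[-1,0,0,-60,0],[-1,0,0,-90,0],[-1,0,0,-115,0],[-1,0,0,-130,0],[-1,0,0,-130,0],[-1,0,0,-130,0]]'; python3 -c "
from h import *
tog(518.8,107.3,210,102.2)"
```

```text
time: 15.1
tool_pos: [0.4858, -0.3107, 0.2638]
tool_rot: [3.139, 0.001, 1.477]
contact_force: [0.5, 0.5, -0.1]
opening: 0.0367
grip_force: 0.0
time: 15.6
tool_pos: [0.4854, -0.3109, 0.263]
tool_rot: [3.14, 0.001, 1.477]
contact_force: [-0.1, -0.1, 5.8]
opening: 0.0213
grip_force: 40.0
time: 16.27
tool_pos: [0.4851, -0.3106, 0.3928]
tool_rot: [3.14, 0.001, 1.477]
contact_force: [-0.6, -0.0, -1.2]
opening: 0.0211
grip_force: 40.0
t 16.27 pos [ 485.1 -310.6  392.8] yaw 84.61 F [-0.6 -0.  -1.2] open 21.1 grip 39.9999725818634 -> d [419.3  -5.7   4.5] roll -0.3069 q [-0.7   0.44  1.4   0.    1.3  -0.61]
```

```bash
python3 -m crank '[[-1,25,0,0,-0.05],[-1,65,-1,0,-0.12],[-1,106,-1.5,0,-0.2],[-1,147,-2,0,-0.307],[-1,188,-2.5,0,-0.307],[-1,229,-3,0,-0.307],[-1,270,-3.5,0,-0.307],[-1,310,-4,0,-0.307],[-1,350,-5,0,-0.307],[-1,385,-5.5,0,-0.307],[-1,408,-5.5,0,-0.307],[-1,419,-5.7,0,-0.307]]'; python3 -m crank '[[-1,0,0,0,0],[-1,0,0,0,0],[-1,0,0,0,0],[-1,0,0,0,0]]';  python3 -c "
from h import *
tog(518.8,107.3,160,102.2)"
```

```text
time: 17.27
tool_pos: [0.5184, 0.1098, 0.3905]
tool_rot: [-3.138, -0.001, 1.787]
contact_force: [-0.1, 0.0, -0.6]
opening: 0.0214
grip_force: 40.0
time: 17.6
tool_pos: [0.519, 0.1055, 0.3919]
tool_rot: [-3.141, 0.0, 1.782]
contact_force: [-0.3, 0.5, -0.9]
opening: 0.021
grip_force: 40.0
t 17.6 pos [519.  105.5 391.9] yaw 102.09 F [-0.3  0.5 -0.9] open 21.0 grip 39.999985098838806 -> d [ 1.8  0.3 53.9] roll -0.0019 q [ 0.06  0.36  1.53 -0.    1.25 -0.16]
```

```bash
python3 -m crank '[[-1,1,0,0,0],[-1,1,0,20,0],[-1,1,0,40,0],[-1,1,0,55,0],[-1,1,0,63,0],[-1,1,0,70,0],[-1,1,0,74,0],[-1,1,0,74,0],[-1,1,0,74,0]]'; python3 -c "
from h import *
tog(518.8,107.3,85,102.2)"
```

```text
time: 18.35
tool_pos: [0.5189, 0.1078, 0.3187]
tool_rot: [3.141, 0.0, 1.784]
contact_force: [-0.3, -0.1, 0.2]
opening: 0.0213
grip_force: 40.0
t 18.35 pos [518.9 107.8 318.7] yaw 102.19 F [-0.3 -0.1  0.2] open 21.3 grip 39.999924302101135 -> d [-0.5 -0.3 55.7] roll -0.0001 q [ 0.06  0.44  1.64  0.    1.07 -0.15]
```

```bash
python3 -m crank '[[-1,-0.5,0,5,0],[-1,-0.5,0,11,0],[-1,-0.5,0,17,0],[-1,-0.5,0,23,0],[-1,-0.5,0,29,0],[-1,-0.5,0,35,0],[-1,-0.5,0,41,0],[-1,-0.5,0,47,0],[-1,-0.5,0,52,0],[-1,-0.5,0,56,0],[-1,-0.5,0,59,0],[-1,-0.5,0,60,0]]'; python3 -m crank '[[-1,0,0,0,0],[-1,0,0,0,0]]'; python3 -c "
from h import *
tog(518.8,107.3,85,102.2)"
```

```text
time: 19.35
tool_pos: [0.5189, 0.1076, 0.2622]
tool_rot: [3.138, 0.001, 1.784]
contact_force: [-13.6, -0.0, 46.3]
opening: 0.0216
grip_force: 40.0
time: 19.52
tool_pos: [0.5188, 0.1076, 0.2623]
tool_rot: [3.138, 0.001, 1.784]
contact_force: [-10.4, -0.4, 37.8]
opening: 0.0214
grip_force: 40.0
t 19.52 pos [518.8 107.6 262.3] yaw 102.23 F [-10.4  -0.4  37.8] open 21.4 grip 40.035937428474426 -> d [-0.3 -0.1 -0.7] roll 0.0005 q [ 0.06  0.51  1.7   0.    0.93 -0.15]
```

```bash
python3 -m crank '[[-1,0,0,-4,0],[-0.3,0,0,-4,0],[-0.3,0,0,-4,0],[-0.3,0,0,-4,0],[-0.3,0,0,-4,0],[-0.3,0,0,-20,0],[-0.3,0,0,-50,0],[-0.3,0,0,-85,0],[-0.3,0,0,-120,0],[-0.3,0,0,-135,0],[-0.3,0,0,-135,0],[-0.3,0,0,-135,0]]'; python3 -c "
from h import *
tog(*(O+ey*75),210,102.2)"
```

```text
time: 20.52
tool_pos: [0.5188, 0.1074, 0.3932]
tool_rot: [3.141, 0.0, 1.784]
contact_force: [-0.6, 0.4, -0.7]
opening: 0.0323
grip_force: 0.0
t 20.52 pos [518.8 107.4 393.2] yaw 102.2 F [-0.6  0.4 -0.7] open 32.3 grip 0.0 -> d [1.39e+02 1.00e-01 5.20e+00] roll 0.0 q [ 0.06  0.36  1.53 -0.    1.25 -0.15]
```

```bash
python3 -m crank '[[-0.2,20,0,0,0],[-0.2,50,0,0,0],[-0.2,80,0,0,0],[-0.2,110,0,0,0],[-0.2,130,0,0,0],[-0.2,139,0,0,0],[-0.2,139,0,0,0],[-0.2,139,0,0,0],[-0.2,139,0,0,0]]'; python3 -c "
from h import *
tog(*(O+ey*75),156,102.2)
p,d,c=cam('top'); save('t3',p[190:320,150:350].repeat(4,0).repeat(4,1)); X=cloud(d,c)*1000
L=X[...,:2]-O; a=L@ex;b=L@ey
for y in(-130,-64):
    m=(abs(a)<16)&(abs(b-y)<16)&(X[...,2]>108)&(X[...,2]<150); print(y,m.sum(),np.median(X[m,2]),a[m].mean(),b[m].mean())
"
```

```text
time: 21.27
tool_pos: [0.4897, 0.2423, 0.3925]
tool_rot: [-3.14, 0.001, 1.783]
contact_force: [0.1, -0.5, -0.6]
opening: 0.0368
grip_force: 0.0
t 21.27 pos [489.7 242.3 392.5] yaw 102.16 F [ 0.1 -0.5 -0.6] open 36.8 grip 0.0 -> d [ 1.1  0.  58.5] roll -0.0008 q [ 0.32  0.39  1.48 -0.    1.27  0.11]
-130 104 124.68793008771974 -2.095925513212215 -128.72260415878748
-64 101 124.49273053489884 -1.895289153329508 -62.85054169152688
```

View pics/t3.png

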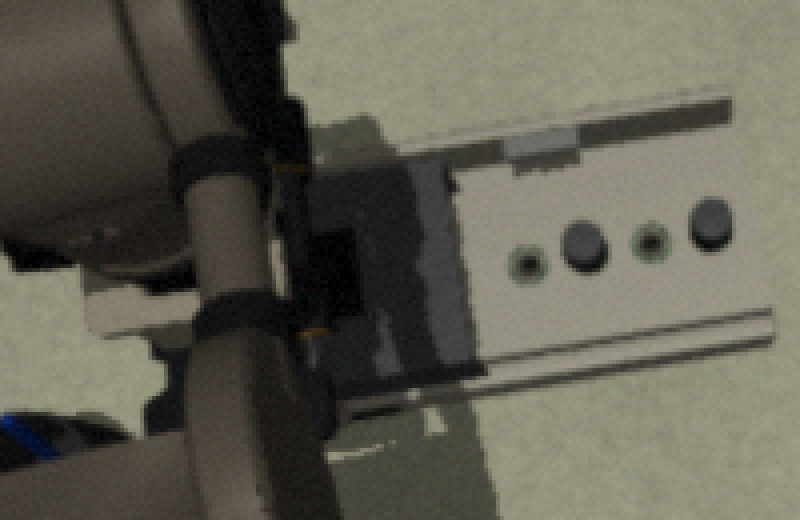

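Both swabs stand seated (tops at (586,242), (712,222) in the crop, 124.5 mm high) in wells 3 and 1. Now regrip the fin.

```bash
python3 -m crank '[[-0.2,1,0,15,0],[-0.2,1,0,40,0],[-0.2,1,0,54,0],[-0.2,1,0,57,0],[-0.2,1,0,57,0],[-0.2,1,0,57,0],[-1,1,0,57,0],[-1,1,0,57,0],[-1,1,0,57,0],[-1,1,0,57,0],[-1,1,0,57,0],[-1,1,0,57,0]]' 40; python3 -m crank '[[-1,0,0,0,0],[-1,0,0,3,0],[-1,0,0,6,0],[-1,0,0,9,0],[-1,0,0,10,0],[-1,0,0,10,0],[-1,0,0,10,0]]'; python3 -c "
from h import *
tog(*(O-ey*75),156,102.2)"
```

```text
time: 22.32
tool_pos: [0.4897, 0.2444, 0.3368]
tool_rot: [3.139, -0.0, 1.784]
contact_force: [3.8, 0.5, 1.2]
opening: 0.0119
grip_force: 40.0
time: 22.9
tool_pos: [0.4895, 0.2444, 0.3296]
tool_rot: [3.136, -0.0, 1.784]
contact_force: [-2.2, -1.5, 22.8]
opening: 0.0117
grip_force: 40.1
t 22.9 pos [489.5 244.4 329.6] yaw 102.21 F [-2.2 -1.5 22.8] open 11.7 grip 40.05593240261078 -> d [-151.1   -0.3   -4.5] roll 0.0003 q [ 0.32  0.45  1.58 -0.    1.11  0.11]
```

```bash
python3 -m crank '[[-1,-6,0,1,0],[-1,-18,0,1,0],[-1,-32,0,1,0],[-1,-48,0,1,0],[-1,-64,0,1,0],[-1,-80,0,1,0],[-1,-96,0,1,0],[-1,-112,0,1,0],[-1,-126,0,1,0],[-1,-138,0,1,0],[-1,-147,0,1,0],[-1,-152,0,1,0]]'; python3 -m crank '[[-1,-1,0,0,0],[-1,-1,0,0,0],[-1,-1,0,0,0]]'; python3 -c "
from h import *
tog(*(O-ey*75),156,102.2)"
```

```text
time: 23.9
tool_pos: [0.5215, 0.0961, 0.3295]
tool_rot: [3.136, -0.003, 1.782]
contact_force: [-8.2, 22.1, 32.9]
opening: 0.0119
grip_force: 40.1
time: 24.15
tool_pos: [0.5214, 0.0966, 0.3295]
tool_rot: [3.136, -0.004, 1.784]
contact_force: [-7.5, 10.5, 32.0]
opening: 0.0113
grip_force: 40.1
t 24.15 pos [521.4  96.6 329.5] yaw 102.21 F [-7.5 10.5 32. ] open 11.3 grip 40.08890390396118 -> d [ 0.2 -0.2 -4.5] roll 0.0001 q [ 0.04  0.42  1.62  0.01  1.09 -0.18]
```

```bash
python3 -m crank '[[-1,0,0,-5,0],[-1,0,0,-10,0],[-1,0.5,0,-11,0],[-0.2,0.5,0,-11,0],[-0.2,0.5,0,-11,0],[-0.2,0.5,0,-11,0],[-0.2,0.5,0,-11,0],[-0.2,0.5,0,-30,0],[-0.2,0.5,0,-60,0],[-0.2,0.5,0,-95,0],[-0.2,0.5,0,-120,0],[-0.2,0.5,0,-120,0]]'; python3 -m crank '[[-0.2,40,0,0,0],[-0.2,80,0,0,0],[-0.2,120,0,0,0],[-0.2,160,0,0,0],[-0.2,200,0,0,0],[-0.2,220,0,0,0],[-0.2,220,0,0,0],[-0.2,220,0,0,0]]'; python3 -c "
from h import *
tog(0,0,0)
p,d,c=cam('top'); save('t4',p); X=cloud(d,c)*1000
p2,d2,c2=cam('scene'); save('s4',p2)
L=X[...,:2]-O; a=L@ex;b=L@ey;z=X[...,2]
m=(abs(a)<60)&(abs(b+75)<90)&(z>170)&(z<190); print('fin',m.sum(),np.median(z[m]),a[m].mean(),b[m].mean(),b[m].min(),b[m].max())
m=(abs(a)<60)&(abs(b+75)<90)&(z>143)&(z<157)&(abs(a)<20); print('plate',m.sum(),np.median(z[m]))
m=(abs(a)<45)&(b<60)&(b>-170)&(z>132)&(z<142); print('roof',m.sum(),np.median(z[m]),np.percentile(b[m],[.5,99.5]))
"
```

```text
time: 25.15
tool_pos: [0.5219, 0.0951, 0.4506]
tool_rot: [3.132, 0.002, 1.784]
contact_force: [0.8, -0.3, 0.2]
opening: 0.0369
grip_force: 0.0
time: 25.82
tool_pos: [0.4745, 0.3109, 0.4441]
tool_rot: [-3.14, 0.001, 1.786]
contact_force: [-0.0, -0.1, -0.5]
opening: 0.0366
grip_force: 0.0
t 25.82 pos [474.5 310.9 444.1] yaw 102.33 F [-0.  -0.1 -0.5] open 36.6 grip 0.0 -> d [-202.2 -529.5  267.3] roll 0.0 q [ 0.45  0.4   1.33 -0.    1.41  0.23]
fin 157 179.34830556926545 -0.727462477464436 -75.05148629456663 -96.75782853355071 -53.04661184106513
plate 382 149.85945187335457
roof 2632 137.89806373738404 [-149.40553798   -0.749927  ]
```

View pics/t4.png

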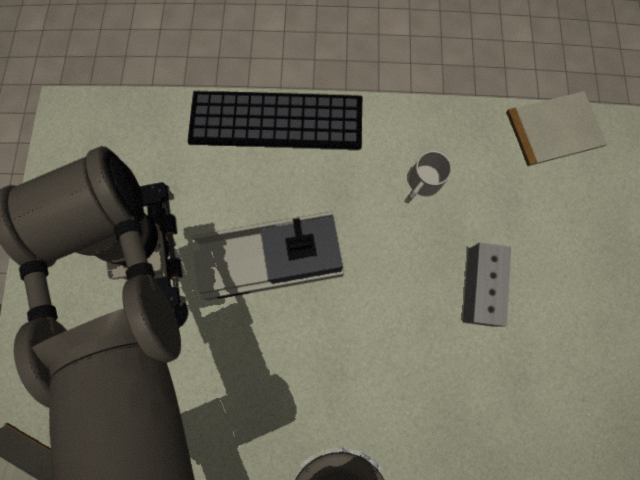

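View pics/s4.png

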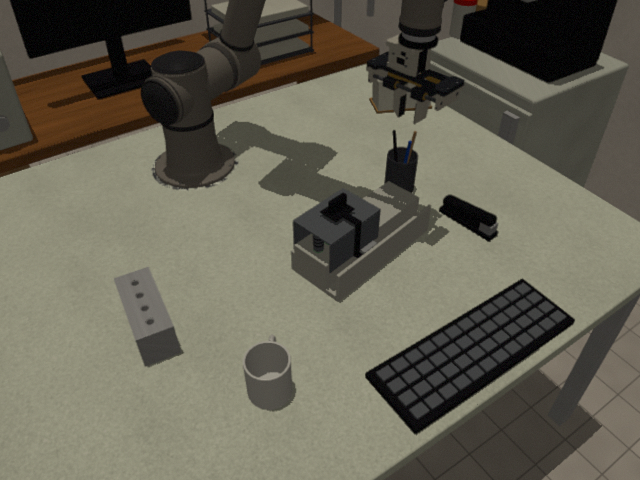

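The hood is shut at (303,248) in the top view. The tab is back up: the fin top reads 179.3 mm (179.6 at the start), and the roof spans -149 to -1 mm. The rack is empty, a swab stands under the hood at (318,240) in the scene view, and the bystanders haven't moved.

```bash
python3 -c "
from cell import ticket
print(ticket.hand_in())"
```

```text
the job is handed in; nothing more can be done
None
```

The job is handed in: both swabs found in the rack are pushed down fully in wells 1 and 3, the hood is shut with its tab back up, and the mug, pen pot and stapler were left alone; hand-in returned no verdict.

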